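# Wind down the wing screw of a note-pad press with fingertip strokes

### The arm

A 6-joint arm with a two-finger parallel gripper is mounted at the origin on a cart in front of the work surface, level with it; the furniture and walls round the work are solid. World frame = base frame: x ahead of the robot, y to its left, z up, the work surface at z = 0. Lengths are in mm, angles in degrees, forces in N, time in s.
With the tool pointing down it reaches from about 300 to 850 mm from the base axis. Payload 4.2 kg.
Tool frame: the origin (TCP) lies midway between the tips of the shut fingers; the grasp point (between the pads) lies 19 mm behind it; z points along the fingers, y is the line along which they close (so a half turn about z gives the same grasp; the last joint's range is limited). The gripper opens to 91 mm and grips with 3 to 60 N. Pads are 32 mm wide; open, the fingers measure 118 mm over their backs; the gripper's body (76 mm by 178 mm) begins 60 mm behind the grasp point.
Start: joints at [63.999, 18.312, 89.639, -0, 72.044, -1.146], TCP at [241.689, 521.756, 213.976] pointing down, gripper open.
Joint ranges: [-177.97, 177.97], [-48.28, 115.42], [12.27, 149.76], [-77.06, 257.06], [2.81, 150.46], [-146.56, 146.56]. Speed limits (degrees/s): [147.25, 147.25, 180, 180, 180, 180].

### API

Orientations are given as [roll, pitch, yaw] about the fixed x, y, z axes, in that order (R = Rz(yaw) Ry(pitch) Rx(roll)).
In Python, from workcell import env gives the robot as it stands.
- The arm moves only by the shell command python3 drive.py 'ROWS' [OPENING] [FORCE]. ROWS is a JSON list of rows, 1 to 8 of them, each written [[dx, dy, dz], [rx, ry, rz]]: dx, dy, dz in mm, then a rotation vector rx, ry, rz in degrees; each row shifts and turns the commanded pose from where the row before left it, along the tool's axes as they then stand; what a row does not reach is not made up. A row lasts 1/10 s, in which the tool goes at most 50 mm and 8.59 degrees, less where a joint would pass 70% of its speed; a pose out of reach is approached as far as the arm can. OPENING is the finger opening in mm, set as the command begins (- or left out keeps the last). The fingers move at their own pace and stop on an object; FORCE is the grip in N (left out, the last holds). Time passes only in rows, so rows that do not move let the fingers close. It prints the time, the measured TCP pose, the force, the opening and the grip force at its end. Input that does not fit is refused with a message, and nothing moves.
- env.state(): the state, without advancing time (a new reading comes with each control period).
- env.grab_frame(name): name is "scene" or "top" or "wrist"; returns the picture (384x512x3 uint8, blue, green, red); there is no depth.
- env.camera_model(name): a dict with "fx", "fy", "cx", "cy" (pixels), "D" ([k1, k2, p1, p2, k3] as OpenCV has them; the pictures are not rectified), "T" (4x4, takes a point from camera to world coordinates). Camera axes: x right, y up, looking along -z (the intrinsics and any distortion apply to the point x, -y, -z); pixel columns grow to the right and rows downward; lengths in mm; the calibration is good to about 2 mm. A picture is of the moment at which its call begins: read the wrist's pose just before it. camera_model takes no time and is no camera call; for the wrist camera it gives the pose at the moment of the call.
- env.job_done(): hands the job in; it is judged then, once.
The state is a dict: "time_s": time; "qpos": joint angles; "qvel": joint speeds; "effort": joint torques, N m; "ee_pos": TCP position; "ee_rot": TCP orientation; "force": force on the tool from outside, world axes, zero at the start; "torque": the same for the moment, N m; "gripper_width": finger opening in mm; "gripper_force": force on a finger pad.
Only numpy, scipy, OpenCV 4.12 (cv2) and the standard library are available. Lean on these libraries where they do the work, as an engineer would, in place of code of your own. Each camera call takes 0.05 s, during which the arm holds its last target. There are 200 camera calls.

### The job

The little press over the block of note paper has been left loose. Wind its wing screw down, clockwise seen from above, by pushing the wings round with a fingertip, one wing at a time, stroke after stroke, until the plate is tight on the paper and the screw will turn no further. Do not pinch or grip the screw or hold both wings at once, leave the glue stick, the mouse and the eraser where they stand, and finish clear of the press.

Things in the scene. Friction and masses are not known exactly. Their poses are not given: they have to be found in the camera images.
- press: Grey steel pad press fixed to the table, base 140 x 160 x 12 mm, a white note block on it. Origin on the table exactly under the screw's vertical axis; x points to its back (away from the robot at yaw 0), y to its left, z up. Behind the block stands a wall 130 mm wide (y), 143 mm high, front face at x = +51 mm. In front and at the sides all is free above the bridge arm.
- ledge_edge (a point): Middle of the front edge of the ledge, at its upper face: x = 20, z = 143 mm in the press frame. The ledge, 6 mm thick, 130 mm wide in y, overhangs from the wall's top over the back part of the wings' circle. Fingers from above reach the wings only in front of it and cannot go all the way round the screw.
- bridge_top (a point): Top face of the bridge arm on the screw's axis, 84 mm above the table. The arm, 40 mm wide (y), runs from the wall to 18 mm in front of the axis, under the wings; a bush of 24 mm diameter round the axis reaches 88 mm.
- screw (a joint): Turn of the wing screw, rad: 0 raised, grows clockwise seen from above, hard stop at 10.0 with the plate tight on the paper. Starts between 0 and 4. Stiff: needs 0.08 N m (3 to 4 N at a wing), stays where it is left. It sinks 8 mm a turn (1.273 mm a rad), wings and plate with it. At value q wing a points to the angle -q from the press's +x (counterclockwise positive).
- screw_mid (a point): Point on the screw's axis at mid height of its wings: 118.7 mm above the table at joint value 0, 106 mm when tight.
- wing_a: One of the screw's two steel wings, half a turn apart, an upright flat ear: reaches from the axis to 36 mm from it, 8 mm thick, 24 mm high (12 mm above and below its origin). Origin 20 mm from the axis at mid height; x points radially outward, z up; its +y face is the one to push (the push goes to -y, clockwise).
- wing_b: The other wing, the same shape, with its own frame, half a turn from wing a.
- wing_a_push: The +y half of wing a's thickness (the face that is pushed). Origin as wing a's.
- wing_a_lead: The -y half of wing a's thickness (the leading face; touching both faces of a wing hard at once is pinching). Origin as wing a's.
- wing_b_push: The +y half of wing b's thickness (the pushed face). Origin as wing b's.
- wing_b_lead: The -y half of wing b's thickness (the leading face). Origin as wing b's.
- platen (a joint): Sinking of the aluminium pressure plate (76 x 84 x 8 mm) under the screw, m: 0 raised, 0.0127 tight on the paper; driven by the screw alone.
- glue_stick: Loose glue stick standing to the right of the press, 28 mm diameter, 88 mm high; origin at its foot. Bystander.
- mouse: Loose black computer mouse to the left of the press, 105 x 58 x 38 mm; origin at its underside. Bystander.
- eraser: Loose eraser in front of the press, 23 x 55 x 12 mm; origin at its underside. Bystander.

How it is judged:
By the outcome, as a careful person would: the job done as asked, in the order asked, and still so for the second after the job is handed in, with the robot touching nothing.
It also fails if it takes over 58 s, if anything falls off the work surface, if the arm or the gripper's body presses on something with over 40 N, if the wrist force passes 120 N, or if a joint passes its speed limit or range.

## Working session

There is one attempt and no reset: what is moved stays moved. The work goes in short steps, Python scripts to look and compute and a shell command to move; the robot and the scene stay as the last step left them, time stands still between calls to the robot, and variables do not carry over. Pictures are saved under pics/ and viewed, at most 10 in all, crops included, and the job is handed in when it is done.

```bash
ls; mkdir -p pics
python3 - <<'E'
from workcell import env
import cv2,numpy as np
for n in("scene","top"):
    cv2.imwrite(f"pics/{n}0.png",env.grab_frame(n)); c=env.camera_model(n); print(n,[round(c[k],1) for k in("fx","fy","cx","cy")],c["D"],np.round(c["T"],3).tolist())
s=env.state();print(s)
E
```

```text
drive.py
pics
workcell.py
scene [494.2, 494.2, 242.0, 199.5] [-0.21918051  0.          0.          0.          0.        ] [[0.398, -0.45, 0.8, 1488.183], [0.917, 0.18, -0.355, -343.599], [0.016, 0.875, 0.484, 697.473], [0.0, 0.0, 0.0, 1.0]]
top [472.9, 472.9, 246.3, 194.1] [-0.12863712  0.          0.          0.          0.        ] [[-0.017, 0.992, -0.122, 348.013], [-1.0, -0.016, 0.008, 94.956], [0.006, 0.122, 0.992, 1145.944], [0.0, 0.0, 0.0, 1.0]]
{'time_s': 0.1, 'qpos': array([ 6.39990888e+01,  1.83458647e+01,  8.96989951e+01,  1.93711570e-03,
        7.20425969e+01, -1.14774238e+00]), 'qvel': array([ 0.05652773, -0.05034478, -0.16973337, -0.00761226, -0.0926215 ,
        0.00889598]), 'effort': array([ 1.81836080e-03, -4.13333023e+01, -2.32509363e+01,  7.29967863e-02,
        4.21548577e-02, -4.35100003e-05]), 'ee_pos': array([241.48110381, 521.34689952, 213.22838327]), 'ee_rot': array([-1.79912598e+02, -3.59327188e-03,  1.55146230e+02]), 'force': array([-0.3296013 , -0.20045618,  0.25724224]), 'torque': array([0.0113392 , 0.03802498, 0.02364609]), 'gripper_force': 0.0, 'gripper_width': 91.09662671331802}
```

View pics/scene0.png

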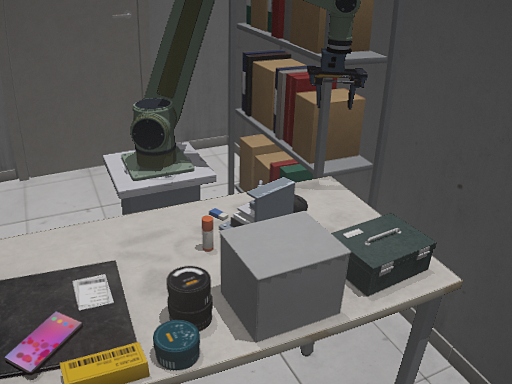

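View pics/top0.png

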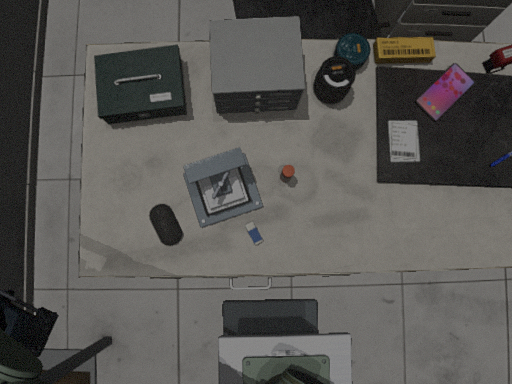

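The top view shows the press near (222,187), ledge at its back running (187,163)-(247,152), mouse at (166,225), glue stick (288,172), eraser (254,233). Zooming in.

Run:
```python
import cv2
a=cv2.imread("pics/top0.png")[140:240,175:275]
cv2.imwrite("pics/c1.png",cv2.resize(cv2.convertScaleAbs(a,alpha=1.4),(600,600),interpolation=cv2.INTER_CUBIC))
```

```text
(no output)
```

View pics/c1.png

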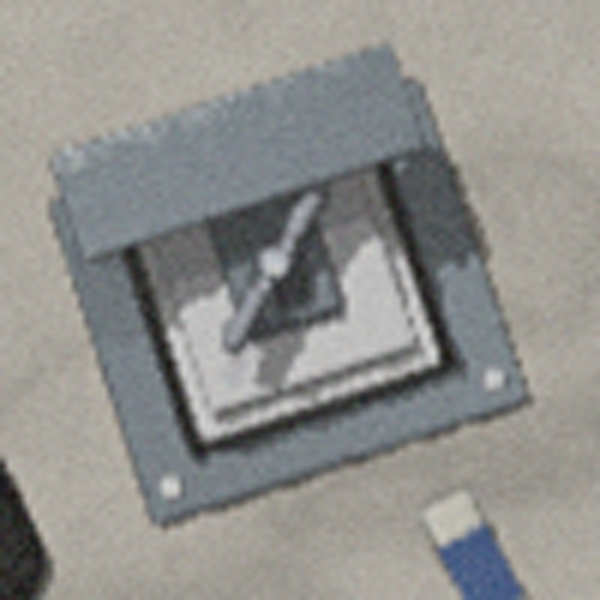

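The crop shows ledge front corners at crop (90,260)/(410,160), base front corners (160,525)/(532,402), screw knob (275,262), wing tips (318,195)/(233,345).

```bash
cat > h.py <<'E'
from workcell import env
import cv2,numpy as np
def ray(n,p,z,c=None):
    c=c or env.camera_model(n); K=np.array([[c["fx"],0,c["cx"]],[0,c["fy"],c["cy"]],[0,0,1]])
    u=cv2.undistortPoints(np.array([[p]],float),K,np.array(c["D"]))[0,0]
    T=np.array(c["T"]); d=T[:3,:3]@[u[0],-u[1],-1]; o=T[:3,3]
    return (o+d*(z-o[2])/d[2])[:2]
E
python3 - <<'E'
from h import *
f=lambda x,y,z:ray("top",(175+(x+.5)/6-.5,140+(y+.5)/6-.5),z)
P={k:f(*v) for k,v in dict(lL=(90,260,143),lR=(410,160,143),bL=(160,525,12),bR=(532,402,12),knob=(275,262,130),tipB=(318,195,128),tipF=(233,345,128)).items()}
for k,v in P.items():print(k,v.round(1))
ang=lambda d:np.degrees(np.arctan2(d[1],d[0]))
for a,b in(("lL","lR"),("bL","bR")):
    d=P[a]-P[b]; yaw=ang(d)-90; x=np.array([np.cos(np.radians(yaw)),np.sin(np.radians(yaw))]); m=(P[a]+P[b])/2
    print(a,np.linalg.norm(d),"yaw",yaw,"axis",m+(-20 if a=="lL" else 70)*x)
d=P["tipB"]-P["tipF"];print("wings",ang(d),np.linalg.norm(d),(P["tipB"]+P["tipF"])/2)
for n,p,z in(("glue",(288,170),88),("mouse",(166,225),38),("eraser",(254,233),12)):print(n,ray("top",p,z))
E
```

```text
lL [497.7 208.7]
lR [532.   93.6]
bL [409.7 195.8]
bR [456.7  46.1]
knob [497.8 143.1]
tipB [522.4 127.3]
tipF [468.  158.6]
lL 120.05820394383035 yaw 16.640920237285812 axis [495.69055084 145.42110925]
bL 156.91576717824609 yaw 17.420052930169888 axis [499.96783633 141.8760556 ]
wings -29.963245782218234 62.81432781388196 [495.20440431 142.96165271]
glue [531.91034158  -8.73826268]
mouse [414.35732718 276.48219699]
eraser [393.50237928  69.53894357]
```

```bash
cat >> h.py <<'E'
A=np.array([497.5,143.]);Y=np.radians(17)
R=np.array([[np.cos(Y),-np.sin(Y)],[np.sin(Y),np.cos(Y)]])
def where():
    s=env.state(); p=R.T@(s["ee_pos"][:2]-A); return p.round(1),s["ee_pos"].round(1),s["ee_rot"].round(1),s["force"].round(1),round(s["gripper_width"],1),round(s["time_s"],1)
if __name__=="__main__":print(where())
E
python3 drive.py '[[[0, 0, 0], [0, 0, 6]], [[0, 0, 0], [0, 0, 6]], [[0, 0, 0], [0, 0, 6]], [[0, 0, 0], [0, 0, 6]], [[0, 0, 0], [0, 0, 6]], [[0, 0, 0], [0, 0, 6]], [[0, 0, 0], [0, 0, 6]], [[0, 0, 0], [0, 0, 6]]]' 0 20; python3 h.py
```

```text
time_s: 0.9
ee_pos: [241.6, 521.5, 213.5]
ee_rot: [-180.0, 0.0, 106.9]
force: [0.4, -0.9, -0.1]
gripper_width: 30.0
gripper_force: 0.0
(array([-134.1,  436.8]), array([241.6, 521.5, 213.5]), array([-180. ,    0. ,  106.9]), array([ 0.4, -0.9, -0.1]), 30.0, 0.9)
```

```bash
python3 drive.py '[[[-38, 4.5, 0], [0, 0, 0]], [[-38, 4.5, 0], [0, 0, 0]], [[-38, 4.5, 0], [0, 0, 0]], [[-38, 4.5, 0], [0, 0, 0]], [[-38, 4.5, 0], [0, 0, 0]], [[-38, 4.5, 0], [0, 0, 0]], [[-38, 4.5, 0], [0, 0, 0]], [[-38, 4.5, 0], [0, 0, 0]]]'; python3 drive.py '[[[-38, 4.5, 0], [0, 0, 0]], [[-38, 4.5, 0], [0, 0, 0]], [[-38, 4.5, 0], [0, 0, 0]], [[-38, 4.5, 0], [0, 0, 0]], [[0, 0, 0], [0, 0, 0]], [[0, 0, 0], [0, 0, 0]]]'; python3 h.py
python3 - <<'E'
from h import *
c=env.camera_model("wrist");print({k:np.round(c[k],2).tolist() for k in c})
cv2.imwrite("pics/w1.png",env.grab_frame("wrist"))
E
```

```text
time_s: 1.7
ee_pos: [365.8, 240.3, 213.7]
ee_rot: [-180.0, 0.0, 107.2]
force: [0.1, 0.1, 0.1]
gripper_width: 0.1
gripper_force: 0.0
time_s: 2.3
ee_pos: [427.5, 101.5, 213.6]
ee_rot: [-179.9, -0.0, 107.0]
force: [0.4, 0.8, -0.1]
gripper_width: 0.7
gripper_force: 0.0
(array([-79. , -19.3]), array([427.5, 101.5, 213.6]), array([-179.9,   -0. ,  107. ]), array([ 0.4,  0.8, -0.1]), 0.7, 2.3)
{'fx': 323.12, 'fy': 323.12, 'cx': 254.35, 'cy': 193.45, 'D': [-0.06, 0.0, 0.0, 0.0, 0.0], 'T': [[0.96, -0.28, -0.09, 402.62], [0.29, 0.91, 0.28, 180.73], [-0.0, -0.29, 0.96, 385.4], [0.0, 0.0, 0.0, 1.0]]}
```

View pics/w1.png

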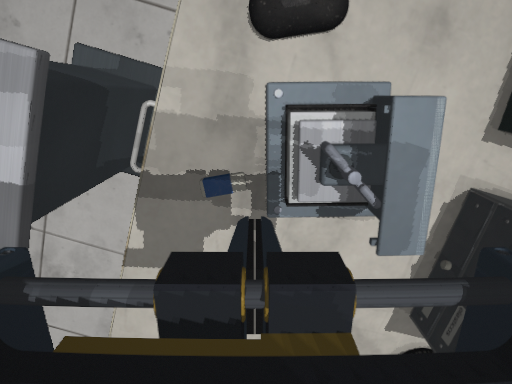

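The wrist view shows the knob at (354,178), the front wing tip (324,145), the ledge's front edge (388,96)-(378,254), and the shut fingertips at (229–281,218).

Run:
```python
from h import *
L=[ray("wrist",p,143) for p in((388,96),(378,254))];k=ray("wrist",(354,178),128);t=ray("wrist",(324,145),125);t2=ray("wrist",(377,207),125)
d=L[0]-L[1];print(np.linalg.norm(d),"yaw",np.degrees(np.arctan2(d[1],d[0]))-90)
for v in L+[k,t,t2]:print(v.round(1),(R.T@(v-A)).round(1))
```

```text
127.70752476155339 yaw 20.141454391592774
[495.1 210.4] [17.4 65.2]
[539.1  90.5] [ 24.4 -62.4]
[499.9 143.3] [ 2.4 -0.4]
[467.3 161.2] [-23.6  26.3]
[530. 125.] [ 25.8 -26.8]
```

```bash
sed -i 's/497.5,143\./498.5,143./' h.py
python3 drive.py '[[[0, 0, 23], [0, 0, 0]], [[0, 0, 23], [0, 0, 0]], [[0, 0, 23], [0, 0, 0]], [[0, 0, 23], [0, 0, 0]], [[0, 0, 23], [0, 0, 0]], [[4, 17, 0], [0, 0, 0]], [[5, 17, 0], [0, 0, 0]], [[0, 0, 0], [0, 0, 0]]]';python3 h.py
python3 drive.py '[[[5, 5, 0], [0, 0, 0]], [[5, 4, 0], [0, 0, 0]], [[4, 3, 0], [0, 0, 0]], [[5, 3, 0], [0, 0, 0]], [[5, 4, 0], [0, 0, 0]], [[5, 3, 0], [0, 0, 0]], [[5, 3, 0], [0, 0, 0]], [[4, 3, 0], [0, 0, 0]]]';python3 h.py
```

```text
time_s: 3.15
ee_pos: [458.8, 122.8, 98.9]
ee_rot: [179.9, -0.0, 107.3]
force: [-0.9, -0.6, 0.3]
gripper_width: 0.5
gripper_force: 0.0
(array([-43.9,  -7.7]), array([458.8, 122.8,  98.9]), array([179.9,  -0. , 107.3]), array([-0.9, -0.6,  0.3]), 0.5, 3.1)
time_s: 3.95
ee_pos: [472.8, 165.5, 98.8]
ee_rot: [-180.0, -0.0, 107.2]
force: [-1.4, -2.2, -0.3]
gripper_width: -0.1
gripper_force: 1.1
(array([-18.,  29.]), array([472.8, 165.5,  98.8]), array([-180. ,   -0. ,  107.2]), array([-1.4, -2.2, -0.3]), -0.1, 4.0)
```

Contact seen. Finish the stroke, look from the top.

```bash
python3 drive.py '[[[4, 4, 0], [0, 0, 0]], [[4, 4, 0], [0, 0, 0]], [[4, 4, 0], [0, 0, 0]], [[4, 4, 0], [0, 0, 0]], [[0, 0, 0], [0, 0, 0]]]';python3 h.py
python3 - <<'E'
from h import *
a=env.grab_frame("top")[140:240,175:275];b=env.grab_frame("wrist")
a=cv2.resize(cv2.convertScaleAbs(a,alpha=1.4),(384,384),interpolation=cv2.INTER_CUBIC)
cv2.imwrite("pics/s1.png",np.hstack([a,b[:,112:]]))
E
```

```text
time_s: 4.45
ee_pos: [484.4, 186.3, 98.9]
ee_rot: [179.9, -0.1, 107.2]
force: [-2.6, 0.8, -1.6]
gripper_width: 0.4
gripper_force: 0.9
(array([-0.9, 45.5]), array([484.4, 186.3,  98.9]), array([ 1.799e+02, -1.000e-01,  1.072e+02]), array([-2.6,  0.8, -1.6]), 0.4, 4.5)
```

View pics/s1.png

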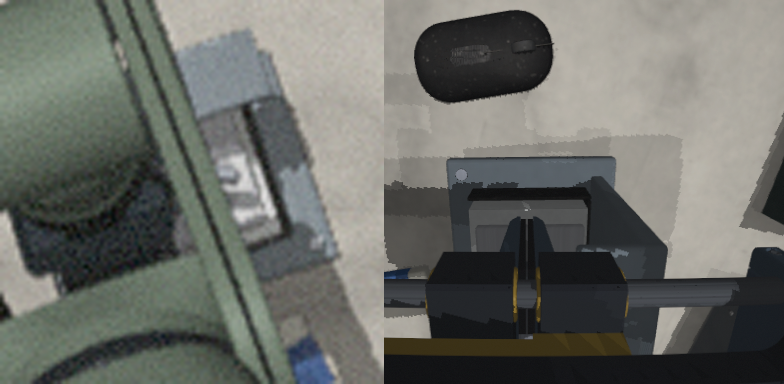

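The view is blocked by the arm, but the pose and force fit the plan: the wing was pushed to about 60°, so the other wing should be at about -120°. Circle round the front and start stroke 2.

```bash
python3 drive.py '[[[10, -15, 0], [0, 0, 0]], [[-10, -30, 0], [0, 0, 0]], [[-20, -30, 0], [0, 0, 0]], [[-35, 0, 0], [0, 0, 0]], [[-35, 0, 0], [0, 0, 0]], [[-18, 30, 0], [0, 0, 0]], [[-7, 28, 0], [0, 0, 0]], [[2, 18, 0], [0, 0, 0]]]'|tail -0
python3 drive.py '[[[0, 0, 0], [0, 0, 0]]]'|tail -0;python3 h.py
python3 - <<'E'
from h import *
a=env.grab_frame("top")[140:240,175:275];b=env.grab_frame("wrist")
a=cv2.resize(cv2.convertScaleAbs(a,alpha=1.4),(384,384),interpolation=cv2.INTER_CUBIC)
cv2.imwrite("pics/s2.png",np.hstack([a,b[:,112:]]))
E
```

```text
(array([  3.2, -69.1]), array([521.7,  77.9,  99.5]), array([179.7,   0. , 107.1]), array([-1.2, -0.2,  0.5]), 0.5, 5.5)Exception ignored on flushing sys.stdout:
BrokenPipeError: [Errno 32] Broken pipe
Exception ignored on flushing sys.stdout:
BrokenPipeError: [Errno 32] Broken pipe
```

View pics/s2.png

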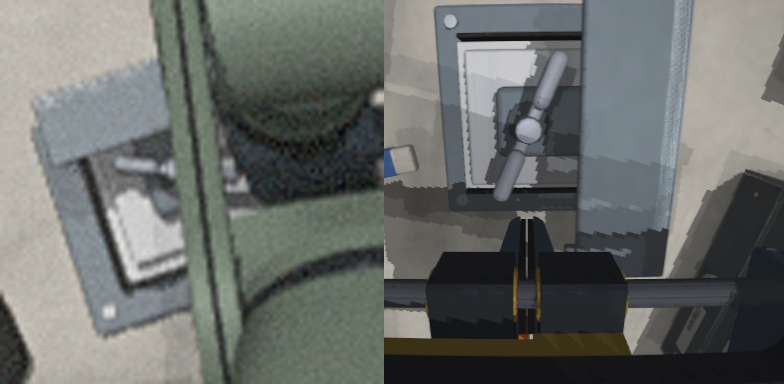

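Wing positions as planned: front wing tip at (500,195), other (560,57), i.e. -114° and 66°; fingertip at (527,220) is on the proper side and clear of the ledge edge (col 582). Stroke 2.

```bash
python3 drive.py '[[[10, -1, 0], [0, 0, 0]], [[9, -1, 0], [0, 0, 0]], [[7, -7, 0], [0, 0, 0]], [[6, -7, 0], [0, 0, 0]], [[8, -6, 0], [0, 0, 0]], [[8, -5, 0], [0, 0, 0]], [[7, -4, 0], [0, 0, 0]], [[7, -4, 0], [0, 0, 0]]]'>/dev/null;python3 h.py
python3 drive.py '[[[6, -2, 0], [0, 0, 0]], [[5, 3, 0], [0, 0, 0]], [[5, 4, 0], [0, 0, 0]], [[5, 3, 0], [0, 0, 0]], [[5, 4, 0], [0, 0, 0]], [[5, 3, 0], [0, 0, 0]], [[5, 3, 0], [0, 0, 0]]]'>/dev/null;python3 h.py
python3 drive.py '[[[4, 4, 0], [0, 0, 0]], [[3, 4, 0], [0, 0, 0]], [[3, 4, 0], [0, 0, 0]], [[3, 4, 0], [0, 0, 0]], [[0, 0, 0], [0, 0, 0]]]'>/dev/null;python3 h.py
```

```text
(array([-35.6,  -5.9]), array([466.2, 126.9,  99.4]), array([179.9,   0. , 107.2]), array([ 1. , -2.9, -0.5]), 0.7, 6.3)
(array([-17.8,  30.1]), array([472.7, 166.6,  98.7]), array([-180. ,   -0. ,  107.1]), array([-1.9, -2.1,  0.4]), 0.7, 7.0)
(array([-1. , 43.3]), array([484.8, 184.1,  98.9]), array([ 1.799e+02, -1.000e-01,  1.071e+02]), array([-1.7, -0.5, -0.5]), 0.6, 7.5)
```

```bash
python3 drive.py '[[[12, -15, 0], [0, 0, 0]], [[-10, -30, 0], [0, 0, 0]], [[-20, -30, 0], [0, 0, 0]], [[-35, 0, 0], [0, 0, 0]], [[-35, 0, 0], [0, 0, 0]], [[-18, 30, 0], [0, 0, 0]], [[-7, 28, 0], [0, 0, 0]], [[2, 18, 0], [0, 0, 0]]]'>/dev/null
python3 drive.py '[[[0, 0, 0], [0, 0, 0]], [[9, -2, 0], [0, 0, 0]], [[9, -2, 0], [0, 0, 0]], [[7, -7, 0], [0, 0, 0]], [[6, -7, 0], [0, 0, 0]], [[0, 0, 0], [0, 0, 0]]]'>/dev/null;python3 h.py
python3 drive.py '[[[8, -6, 0], [0, 0, 0]], [[4, -3, 0], [0, 0, 0]], [[0, 0, 0], [0, 0, 0]]]'>/dev/null;python3 h.py
python3 drive.py '[[[4, -2, 0], [0, 0, 0]], [[4, -2, 0], [0, 0, 0]], [[0, 0, 0], [0, 0, 0]]]'>/dev/null;python3 h.py
python3 drive.py '[[[3, -2, 0], [0, 0, 0]], [[3, -2, 0], [0, 0, 0]], [[0, 0, 0], [0, 0, 0]]]'>/dev/null;python3 h.py
```

```text
(array([-22.8, -37.1]), array([487.5, 100.8,  98.4]), array([-1.797e+02,  1.000e-01,  1.073e+02]), array([-0.8, -5. , -0.7]), 0.5, 8.9)
(array([-28.5, -24.4]), array([478.3, 111.3,  99.2]), array([180. ,  -0. , 107.2]), array([ 0.3,  0.7, -0.5]), 0.6, 9.2)
(array([-31.6, -17.1]), array([473.3, 117.4,  99.2]), array([180. ,  -0. , 107.2]), array([ 1.6, -1.9,  0.9]), 0.4, 9.6)
(array([-36.5, -11. ]), array([466.9, 121.8,  98.8]), array([-179.9,   -0. ,  107.2]), array([ 1.4, -1.9,  0.4]), 0.3, 9.8)
```

```bash
for i in 1 2 3 ; do python3 drive.py '[[[3, 0, 0], [0, 0, 0]], [[0, 0, 0], [0, 0, 0]]]'>/dev/null;python3 h.py;done
```

```text
(array([-36. ,  -8.1]), array([466.4, 124.7,  98.8]), array([-180. ,   -0. ,  107.2]), array([ 1.6, -1.2,  0.5]), 0.1, 10.1)
(array([-35.9,  -5.1]), array([465.6, 127.6,  98.8]), array([-180. ,   -0. ,  107.2]), array([ 1., -2., -1.]), 0.5, 10.2)
(array([-35.9,  -2.1]), array([464.8, 130.5,  98.9]), array([-180. ,   -0. ,  107.2]), array([ 0.5, -2.4,  0.8]), 0.6, 10.4)
```

```bash
python3 drive.py '[[[4, 2, 0], [0, 0, 0]], [[5, 3, 0], [0, 0, 0]], [[0, 0, 0], [0, 0, 0]]]'>/dev/null;python3 h.py
python3 drive.py '[[[5, 3, 0], [0, 0, 0]], [[5, 4, 0], [0, 0, 0]], [[5, 3, 0], [0, 0, 0]], [[5, 3, 0], [0, 0, 0]], [[3, 4, 0], [0, 0, 0]]]'>/dev/null;python3 h.py
python3 drive.py '[[[3, 4, 0], [0, 0, 0]], [[3, 4, 0], [0, 0, 0]], [[3, 4, 0], [0, 0, 0]], [[1, 2, 0], [0, 0, 0]], [[0, 0, 0], [0, 0, 0]]]'>/dev/null;python3 h.py
```

```text
(array([-30.5,   7.4]), array([467.1, 141.1,  98.9]), array([-180. ,   -0. ,  107.2]), array([ 0.3, -0.5, -0.2]), 0.1, 10.8)
(array([-14. ,  30.2]), array([476.3, 167.8,  98.8]), array([-179.9,   -0. ,  107.2]), array([-1.5, -1.4, -0.5]), 0.3, 11.2)
(array([ 0.3, 40.1]), array([487.1, 181.5,  98.8]), array([-180. ,   -0. ,  107.1]), array([-2.4, -0.1, -0.5]), 0.6, 11.8)
```

```bash
python3 drive.py '[[[14, -15, 0], [0, 0, 0]], [[-10, -30, 0], [0, 0, 0]], [[-20, -30, 0], [0, 0, 0]], [[-35, 0, 0], [0, 0, 0]], [[-35, 0, 0], [0, 0, 0]], [[-18, 30, 0], [0, 0, 0]], [[-7, 28, 0], [0, 0, 0]], [[2, 18, 0], [0, 0, 0]]]'>/dev/null
python3 drive.py '[[[0, 0, 0], [0, 0, 0]], [[0, 0, 0], [0, 0, 0]]]'>/dev/null;python3 h.py
python3 - <<'E'
from h import *
cv2.imwrite("pics/s3.png",env.grab_frame("wrist"))
E
```

```text
(array([  1.8, -69.4]), array([520.5,  77.2,  99. ]), array([179.9,   0. , 107.2]), array([-0.6, -0.1, -0.4]), 0.4, 12.8)
```

View pics/s3.png

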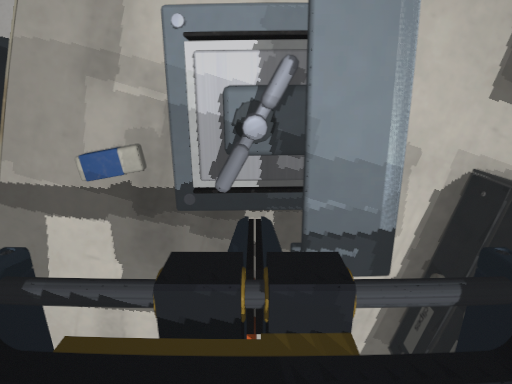

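Front wing tip at (225,188), knob (255,127): wing at about -117°, finger rightly placed. Last stroke, stop expected near -213°.

```bash
python3 drive.py '[[[9, -1, 0], [0, 0, 0]], [[9, -1, 0], [0, 0, 0]], [[7, -6, 0], [0, 0, 0]], [[6, -6, 0], [0, 0, 0]], [[8, -6, 0], [0, 0, 0]], [[4, -3, 0], [0, 0, 0]], [[4, -3, 0], [0, 0, 0]], [[0, 0, 0], [0, 0, 0]]]'>/dev/null;python3 h.py
python3 drive.py '[[[4, -2, 0], [0, 0, 0]], [[4, -2, 0], [0, 0, 0]], [[0, 0, 0], [0, 0, 0]]]'>/dev/null;python3 h.py
for i in 1 2 3; do python3 drive.py '[[[3, 0, 0], [0, 0, 0]], [[0, 0, 0], [0, 0, 0]]]'>/dev/null;python3 h.py;done
```

```text
(array([-25.2, -21.7]), array([480.7, 114.9,  99.1]), array([-180. ,   -0. ,  107.2]), array([-0.8, -0.2, -0.4]), 0.4, 13.6)
(array([-29. , -14.5]), array([475. , 120.7,  98.9]), array([-180. ,    0. ,  107.2]), array([ 2.1, -2.6,  0.4]), 0.3, 13.9)
(array([-28.9, -11.4]), array([474.2, 123.6,  98.8]), array([-180. ,   -0. ,  107.1]), array([ 2.1, -2.4, -0.3]), 0.3, 14.1)
(array([-29. ,  -8.9]), array([473.4, 126. ,  98.8]), array([-1.800e+02,  1.000e-01,  1.072e+02]), array([ 1.4, -4.7, -0.2]), 0.6, 14.3)
(array([-28.8,  -8.2]), array([473.3, 126.7,  98.9]), array([-180. ,    0.4,  107.3]), array([  3.6, -13. ,  -0.6]), 0.4, 14.5)
```

```bash
python3 drive.py '[[[2, 0, 0], [0, 0, 0]], [[0, 0, 0], [0, 0, 0]], [[0, 0, 0], [0, 0, 0]]]'>/dev/null;python3 h.py
python3 drive.py '[[[-12, -3, 0], [0, 0, 0]], [[-12, -15, 0], [0, 0, 0]], [[-10, -25, 0], [0, 0, 0]], [[0, -30, 0], [0, 0, 0]], [[0, 0, -40], [0, 0, 0]], [[0, 0, -40], [0, 0, 0]], [[0, 0, -40], [0, 0, 0]], [[0, 0, 0], [0, 0, 0]]]'>/dev/null;python3 h.py
python3 - <<'E'
from h import *
cv2.imwrite("pics/s4.png",env.grab_frame("wrist"))
E
```

```text
(array([-28.7,  -7.9]), array([473.4, 127. ,  98.9]), array([-180. ,    0.5,  107.3]), array([  6.1, -19.2,  -0.2]), 0.4, 14.8)
(array([-98.8, -37. ]), array([414.8,  78.7, 223.9]), array([ 1.794e+02, -1.000e-01,  1.071e+02]), array([-0.2,  0.1,  0. ]), 0.4, 15.6)
```

View pics/s4.png

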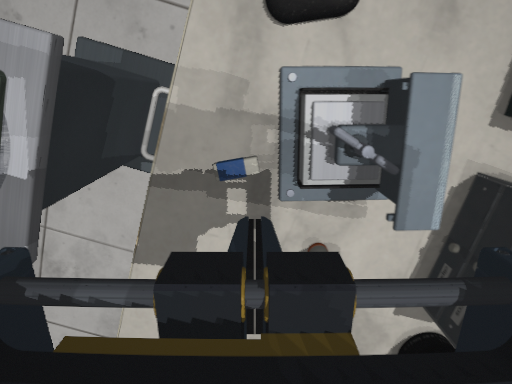

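The front wing rests at about 147° (tip (337,128), knob (369,152)), which matches q = 10. A 20 N push gave no further motion, the bystanders are in place and the gripper is clear.

```bash
python3 -c "
from workcell import env
print(env.job_done())"
```

```text
the job is handed in; nothing more can be done
None
```

The screw is wound down to its hard stop in four one-wing strokes with the shut fingertip: about 20 N moved it no further, the wing rests where a tight screw should, the gripper was clear of the press, and I handed the job in at about 16 s.

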